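# Level the little shelf through its spirit level

### The arm

A 6-joint arm with a two-finger parallel gripper is mounted at the origin on a cart in front of the work surface, level with it; the furniture and walls round the work are solid. World frame = base frame: x ahead of the robot, y to its left, z up, the work surface at z = 0. Lengths are in m, angles in degrees, forces in N, time in s.
With the tool pointing down it reaches from about 0.4 to 0.825 m from the base axis. Payload 7 kg.
Tool frame: the origin (TCP) lies at the very end of the fingers, on their centre line; the grasp point (between the pads) lies 19 mm behind it; z points along the fingers, y is the line along which they close (so a half turn about z gives the same grasp; the last joint's range is limited). The gripper opens to 88 mm and grips with 3 to 60 N. Pads are 19 mm wide; open, the fingers measure 130 mm over their backs; the gripper's body (78 mm by 193 mm) begins 47 mm behind the grasp point.
Start: joints at [-55.17, 20.546, 0.682, 0, -70.136, -16.507], TCP at [0.212, -0.641, 0.2] pointing down, gripper open.
Joint ranges: [-176.03, 176.03], [-82.01, 121.73], [-58.28, 71.71], [-173.87, 95.51], [-174.79, -0.11], [-173.66, 173.66]. Speed limits (degrees/s): [136.94, 136.94, 172.46, 180, 180, 180].

### API

Orientations are given as [roll, pitch, yaw] about the fixed x, y, z axes, in that order (R = Rz(yaw) Ry(pitch) Rx(roll)).
In Python, from plant import ctrl, cams, workorder gives the robot as it stands.
- The arm moves only by the tool play_rows, never from a script. Its argument "motion" is a list of rows, each an object of numbers: "x", "y", "z": the shift along the tool's x, y, z normalised to -1 to 1, where 1 is 0.025 m; "rx", "ry", "rz": the turn, a rotation vector about the tool's x, y, z normalised to -1 to 1, where 1 is 4 degrees. A call has 1 to 20 rows; each row shifts and turns the commanded pose from where the row before left it, along the tool's axes as they then stand; what a row does not reach is not made up. A row lasts 1/8 s, in which the tool goes at most 62.5 mm and 10.7 degrees, less where a joint would pass 70% of its speed; a pose out of reach is approached as far as the arm can. A call with a number of a shift or a turn outside -1 to 1 is refused whole. A call with a gripper value outside its range is refused whole. "fingers" is the opening, from -1 (shut) to 1 (fully open), set as the call begins (left out, the last holds). The fingers move at their own pace and stop on an object; the grip force is fixed at half the most. Time passes only in rows, so rows that do not move let the fingers close. It gives the time, the measured TCP pose, the force, the opening and the grip force at its end, in the units of the state.
- ctrl.get_obs(): the state, without advancing time (a new reading comes with each control period).
- cams.snapshot(name): name is "scene" or "top" or "wrist"; returns the picture (480x640x3 uint8, blue, green, red); there is no depth.
- cams.get_calibration(name): a dict with "vertical_fov" (degrees; the focal length in pixels is half the picture's height over the tangent of half this angle, whatever the lens; pixels are square), "cx", "cy" (the principal point, pixels), "position" and "rotation" of the camera in the world. Camera axes: x right, y up, looking along -z (the intrinsics and any distortion apply to the point x, -y, -z); pixel columns grow to the right and rows downward; lengths in m; the calibration is good to about 2 mm. A picture is of the moment at which its call begins: read the wrist's pose just before it. get_calibration takes no time and is no camera call; for the wrist camera it gives the pose at the moment of the call.
- workorder.close_job(): hands the job in; it is judged then, once.
The state is a dict: "clock": time; "joint_pos": joint angles; "qvel": joint speeds; "tau": joint torques, N m; "tool_pos": TCP position; "orientation": TCP orientation; "force": force on the tool from outside, world axes, zero at the start; "moment": the same for the moment, N m; "opening": finger opening in m; "gripper_force": force on a finger pad.
Only numpy, scipy, OpenCV 4.12 (cv2) and the standard library are available. Lean on these libraries where they do the work, as an engineer would, in place of code of your own. Each camera call takes 0.05 s, during which the arm holds its last target. There are 200 camera calls.

### The job

Take the levelling key from its wooden rest and put its rod through the eyelet of the spirit level on the little shelf, so that its blade drops into the slotted foot underneath. Press with the key's collar until the level lies flat on the shelf and, still pressing, turn the foot until the bubble stands midway between the two rings. Do not push hard or disturb the small objects on the desk, and finish like that: gripping the key, pressing the level down, bubble in the middle.

Things in the scene. Friction and masses are not known exactly. Their poses are not given: they have to be found in the camera images.
- stand: Fixed dark steel base plate of the little shelf, 130 x 270 x 8 mm. Origin: centre of its underside; -y points to the adjustable-foot end, +y to the pivot end. On it a grey board 120 x 250 x 10 mm tilts slightly about the pivot; board top about 75 mm above the desk, up to 9 mm more at the foot end while that is high.
- foot: Steel levelling foot, under a 22 mm bore in the board, below the eyelet. Origin: as point foot_slot. Turns about z against some 0.08 Nm and stays. Counter-clockwise from above lowers its end of the shelf (0.03 rad of tilt, 6 mm, per rad). It starts too high: 0.4 to 1.3 rad counter-clockwise is needed, ending with the slot roughly 0.45 rad counter-clockwise from the stand's x; the bubble decides.
- foot_slot (a point): Middle of the straight slot across the foot's top face, at that face's height, 10.5 mm below the board's top, visible through the eyelet. x axis along the slot (either way round is the same), z up. Slot 8 mm wide (11 mm in its top 2.5 mm), 14 mm deep, open at both ends.
- eyelet (a point): Centre of the top face of the steel eyelet tab at the level's foot end: tab 36 x 50 x 5 mm, round 22 mm hole. Springs hold it about 7 mm off the board. y axis along the level, away from the foot. The level is an aluminium bar 28 x 160 x 22 mm along the stand's y (28 mm high at the vial); the bar begins 35 mm from the eyelet's centre.
- level (a joint): Angle of the spirit level off the board: 0.04 rad when let go (eyelet 7 mm up), 0 lying flat. About 2 N on the eyelet starts it down and about 5.5 N keeps it flat; the key's own weight is not enough.
- vial_middle (a point): Point on top of the vial midway between its two black rings, 107 mm from the eyelet's centre along the level. Its y axis runs along the vial, away from the foot.
- bubble (a joint): Place of the pale bubble (14 x 10 mm) along the vial, m: 0 midway between the rings, positive towards the foot, ends at +-0.014. It goes to the higher end, lag 0.4 s. With the level flat: about 12 mm per rad of foot turn, towards 0 as the foot turns counter-clockwise. Level let go: at the foot end. The rings' inner edges are 18 mm apart.
- key: Loose key, 0.15 kg, 97 mm tall, upright in its rest, collar on the rest's top. Origin: bottom of blade on the axis; z up; x along blade and handle. Blade 14 (x) by 5 (y) mm, 11 long, end 12 by 3.5; rod 14 mm round to 24.5 mm; collar 34 mm across, 24.5 to 30.5; neck; black handle 34 (x) by 14 mm (y), 53 to 97: grip across the 14. With the level flat under the collar the blade is 9 mm in the slot.
- key_tip (a point): The bottom of the key's blade, on its axis; the same point as the key's origin.
- key_rest: Fixed dark wooden block 70 x 70 x 45 mm, with an upright 19 mm hole 32 mm deep in the middle of its top that holds the key. Origin: centre of its underside.
- bronze_plate: Bystander: small corroded bronze fragment lying on the desk, 36 x 82 x 8 mm. Origin: centre of its underside. Leave alone.
- loupe: Bystander: folded hand lens lying on the desk, 33 x 41 x 14 mm. Origin: centre of its underside. Leave alone.
- petri_dish: Bystander: open petri dish with crumbs, 60 x 60 x 12 mm. Origin: centre of its underside. Leave alone.
Things that resemble listed ones, but are neither listed nor needed, are in the scene too. Of the things like the key, leave any that is turquoise; of the rest the smaller one is meant.

How it is judged (in metres and radians):
On the way:
1. the key's rod is through the eyelet and its collar holds the level flat on the shelf (z of key_tip in the frame of eyelet below -0.018 m and horizontal distance between key_tip and eyelet below 0.006 m and value of joint level below 0.008 rad), for 0.2 s.
At the end, for the whole second after the job is handed in: For the last second the fingers grip the key (over 2 N), its tip is 18 mm or more below the eyelet's top and within 6 mm of its axis, its collar presses the level (over 2 N) flat (within 0.008 rad) on the shelf, and the bubble is within 2.5 mm of the middle (all of step 1 and contact force between key and level above 2 N and contact force between the fingers and key above 2 N and value of joint bubble between -0.0025 and 0.0025 m); the arm keeps its last pose, push and grip.
It fails at once if the key is pushed on the little shelf (level, foot or board) with more than 60 N (contact force between key and stand above 60 N).
It fails at once if the bronze, the lens or the dish is moved by more than 20 mm (distance of any of bronze_plate, loupe, petri_dish from where it was at the start of the episode above 0.02 m).
It also fails if it takes over 51 s, if anything falls off the work surface, if the arm or the gripper's body presses on something with over 40 N, if the wrist force passes 120 N, or if a joint passes its speed limit or range.

## Working session

There is one attempt and no reset: what is moved stays moved. The work goes in short steps, Python scripts to look and compute and a tool call to move; the robot and the scene stay as the last step left them, time stands still between calls to the robot, and variables do not carry over. Pictures are saved under pics/ and viewed, at most 10 in all, crops included, and the job is handed in when it is done.

Besides the shell and the picture viewer there is one more tool, called after "Call:" as name([rows], argument=value, ...), one row to a line, values as JSON. play_rows: Moves the arm, as the interface text tells. Its arguments: {"type":"object","properties":{"motion":{"type":"array"},"fingers":{"type":"number"}},"required":["motion"]}

```bash
mkdir -p pics; ls
python3 - <<'E'
from plant import ctrl, cams
import cv2
for n in ("scene","top"):
    im=cams.snapshot(n); cv2.imwrite(f"pics/{n}0.png",im); print(n,cams.get_calibration(n))
print(cams.get_calibration("wrist")); print(ctrl.get_obs())
E
```

```text
pics
scene {'vertical_fov': 52.899974789839035, 'cx': 322.7340721221426, 'cy': 238.14684362331963, 'position': array([0.1346184 , 0.66492411, 0.78668203]), 'rotation': array([  49.33520977,    1.03007936, -150.12168833])}
top {'vertical_fov': 51.695533572255854, 'cx': 316.5840597987049, 'cy': 240.73409702668448, 'position': array([ 0.39144113, -0.01973715,  1.04693518]), 'rotation': array([  8.56170853,   1.50003019, -89.35946374])}
{'vertical_fov': 70.89840569607888, 'cx': 316.3628161693458, 'cy': 237.52755699501142, 'position': array([ 0.13827359, -0.66397428,  0.38349064]), 'rotation': array([-16.75941819,  -0.14087701, 108.30199349])}
{'clock': 0.1, 'joint_pos': array([-5.51699772e+01,  2.05881824e+01,  6.39098675e-01, -1.91432958e-02,
       -7.01349072e+01, -1.65065900e+01]), 'qvel': array([ 0.03152012, -0.05372056,  0.1432759 ,  0.03586283, -0.10583596,
       -0.01244018]), 'tau': array([-1.89163648e-04, -5.84160554e+01,  2.93754494e+01,  7.01556221e+00,
        1.01985218e-02, -5.14807482e-05]), 'tool_pos': array([ 0.21203486, -0.64033206,  0.19910294]), 'orientation': array([ 1.79914357e+02, -6.61123304e-03, -1.61683080e+02]), 'force': array([ 0.40000114, -0.82341832, -1.01831253]), 'moment': array([ 0.02980657, -0.01982536,  0.00296206]), 'gripper_force': 0.0, 'opening': 0.08796770377456127}
```

View pics/top0.png

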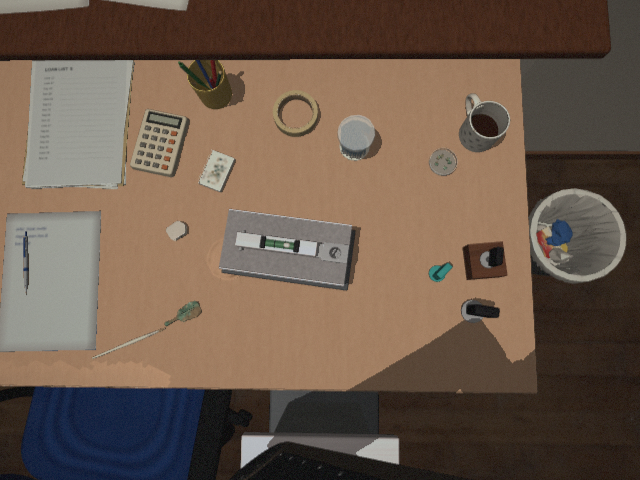

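View pics/scene0.png

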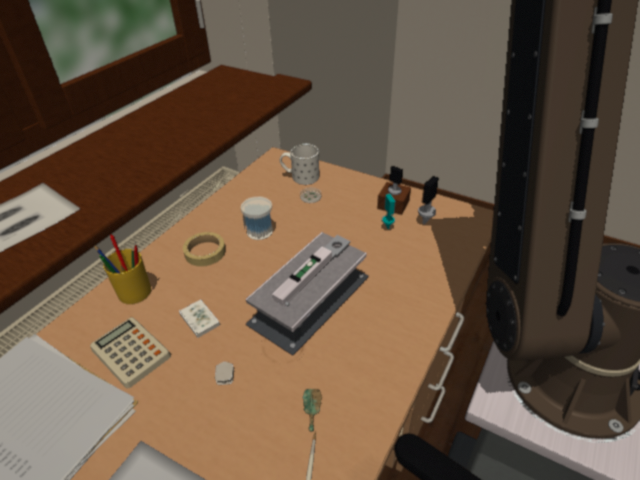

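Top view: the rest with its key is at (486,259), the other black key at (480,311), a turquoise one at (440,271). The stand's centre is near (288,248), with the eyelet at about (335,252) and the vial at (280,244).

```bash
cat > h.py <<'E'
from plant import ctrl, cams
import numpy as np, cv2
from scipy.spatial.transform import Rotation as R
def cam(n):
    c=cams.get_calibration(n); c['f']=240/np.tan(np.radians(c['vertical_fov']/2)); c['R']=R.from_euler('xyz',c['rotation'],degrees=True).as_matrix(); return c
def ray(c,u,v,z):
    d=c['R']@np.array([(u-c['cx'])/c['f'],-(v-c['cy'])/c['f'],-1]); return c['position']+d*(z-c['position'][2])/d[2]
def proj(c,p):
    q=c['R'].T@(np.asarray(p)-c['position']); return np.array([c['cx']-c['f']*q[0]/q[2], c['cy']+c['f']*q[1]/q[2]])
def snap(n,f):
    c=cam(n); im=cams.snapshot(n); cv2.imwrite(f,im); np.save(f+'.npy',c,allow_pickle=True); return c,im
def load(f): return np.load(f+'.npy',allow_pickle=True).item(), cv2.imread(f)
E
python3 - <<'E'
from h import *
c=cam('top'); s=cam('scene')
im=cv2.imread('pics/top0.png')
a=cv2.resize(im[200:300,210:370],None,fx=4.5,fy=4.5,interpolation=cv2.INTER_CUBIC)[:300,:720]
print('eyelet',ray(c,335,252,.09),'vial',ray(c,280,244,.11),'rest',ray(c,486,260,.045))
for p in [(.0,.0)]: pass
e=ray(c,335,252,.09); r=ray(c,486,260,.045)
print('scene check eyelet (338,243), rest (396,196):',proj(s,e),proj(s,r))
o=ctrl.get_obs(); w=cam('wrist'); T=R.from_euler('xyz',o['orientation'],degrees=True).as_matrix()
print('cam in tool',T.T@(w['position']-o['tool_pos'])); print(T.T@w['R']); print(T)
big=np.zeros((600,800,3),np.uint8)
big[:360,:576]=cv2.resize(im[200:300,215:375],(576,360),interpolation=cv2.INTER_CUBIC)
big[360:,:320]=cv2.resize(im[230:290,455:535],(320,240),interpolation=cv2.INTER_CUBIC)
cv2.imwrite('pics/a.png',big)
E
```

```text
eyelet [ 0.51336649 -0.02915586  0.09      ] vial [0.52543234 0.07638601 0.11      ] rest [ 0.50523376 -0.33388574  0.045     ]
scene check eyelet (338,243), rest (396,196): [336.41773696 244.10895715] [394.26503029 191.13355276]
cam in tool [ 0.07747537  0.00101243 -0.18437745]
[[-2.60224565e-04  9.57490479e-01  2.88464756e-01]
 [ 9.99999501e-01  5.27255038e-04 -8.47996987e-04]
 [-9.64043537e-04  2.88464392e-01 -9.57490139e-01]]
[[-9.49332707e-01 -3.14272295e-01 -5.79301655e-04]
 [-3.14272807e-01  9.49331707e-01  1.38275518e-03]
 [ 1.15387784e-04  1.49475348e-03 -9.99998876e-01]]
```

View pics/a.png

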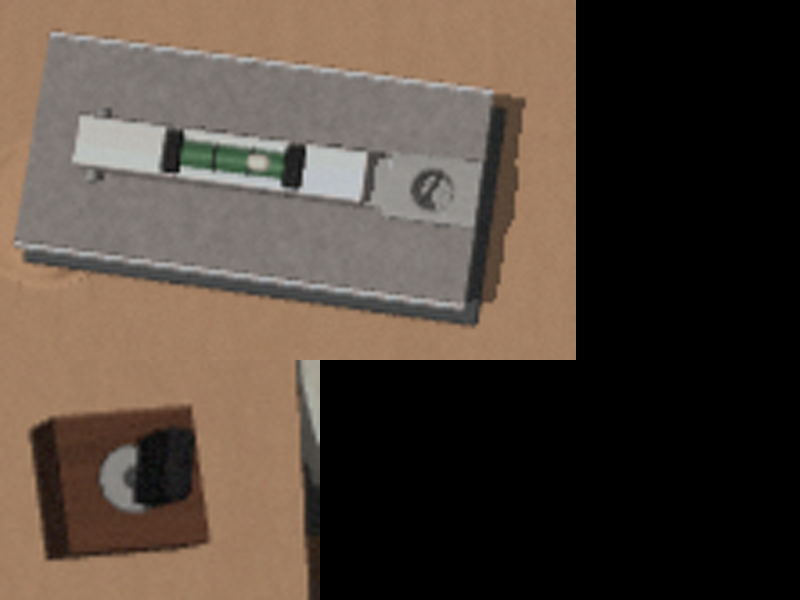

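Crop: the eyelet is at pixel (335,252.8), and the slot is visible but its angle isn't clear. The level's long axis is about -7.6° from world y. The key's handle lies roughly along world x. Next I move above the key for a wrist look.

Call:
play_rows([
  {"x": -0.93, "y": 0.5, "z": -0.12},
  {"x": -0.93, "y": 0.5, "z": -0.12},
  {"x": -0.93, "y": 0.5, "z": -0.12},
  {"x": -0.93, "y": 0.5, "z": -0.12},
  {"x": -0.93, "y": 0.5, "z": -0.12},
  {"x": -0.93, "y": 0.5, "z": -0.12},
  {"x": -0.93, "y": 0.5, "z": -0.12},
  {"x": -0.93, "y": 0.5, "z": -0.12},
  {"x": -0.93, "y": 0.5, "z": -0.12},
  {"x": -0.93, "y": 0.5, "z": -0.12},
  {"x": -0.93, "y": 0.5, "z": -0.12},
  {"x": -0.93, "y": 0.5, "z": -0.12},
  {"x": -0.93, "y": 0.5, "z": -0.12},
  {"x": -0.93, "y": 0.5, "z": -0.12},
  {"x": -0.93, "y": 0.5, "z": -0.12},
  {"x": -0.93, "y": 0.5, "z": -0.12},
  {"rz": 1},
  {"rz": 1},
  {"rz": 1},
  {"rz": 1},
], fingers=1)

```text
$.motion[0]: bad value
```

Run:
```python
from h import *
o=ctrl.get_obs(); print(o['tool_pos'],o['orientation'],o['joint_pos'])
snap('wrist','pics/w1.png')
```

```text
[ 0.21203486 -0.64033206  0.19910294] [ 1.79914357e+02 -6.61123304e-03 -1.61683080e+02] [-5.51699772e+01  2.05881824e+01  6.39098675e-01 -1.91432958e-02
 -7.01349072e+01 -1.65065900e+01]
```

View pics/w1.png

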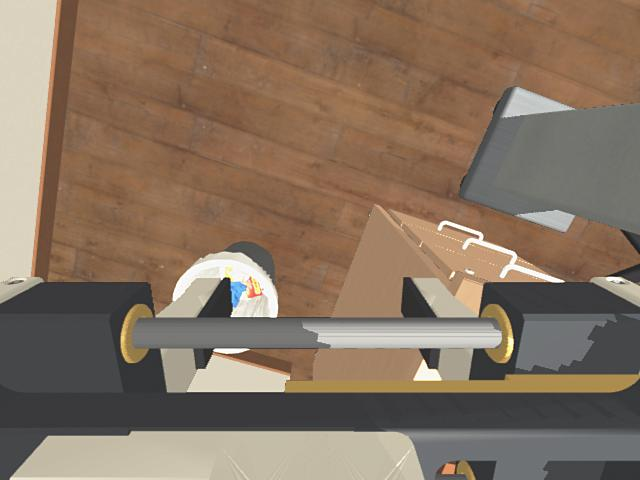

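The call was refused, apparently because every row needs all six numbers; the arm has not moved. This wrist picture shows only the floor, with the gripper covering the rows below about 280. A point 0.1 m under the TCP would appear near row 228.

Call:
play_rows([
  {"x": -0.93, "y": 0.5, "z": -0.12, "rx": 0, "ry": 0, "rz": 0},
  {"x": -0.93, "y": 0.5, "z": -0.12, "rx": 0, "ry": 0, "rz": 0},
  {"x": -0.93, "y": 0.5, "z": -0.12, "rx": 0, "ry": 0, "rz": 0},
  {"x": -0.93, "y": 0.5, "z": -0.12, "rx": 0, "ry": 0, "rz": 0},
  {"x": -0.93, "y": 0.5, "z": -0.12, "rx": 0, "ry": 0, "rz": 0},
  {"x": -0.93, "y": 0.5, "z": -0.12, "rx": 0, "ry": 0, "rz": 0},
  {"x": -0.93, "y": 0.5, "z": -0.12, "rx": 0, "ry": 0, "rz": 0},
  {"x": -0.93, "y": 0.5, "z": -0.12, "rx": 0, "ry": 0, "rz": 0},
  {"x": -0.93, "y": 0.5, "z": -0.12, "rx": 0, "ry": 0, "rz": 0},
  {"x": -0.93, "y": 0.5, "z": -0.12, "rx": 0, "ry": 0, "rz": 0},
  {"x": -0.93, "y": 0.5, "z": -0.12, "rx": 0, "ry": 0, "rz": 0},
  {"x": -0.93, "y": 0.5, "z": -0.12, "rx": 0, "ry": 0, "rz": 0},
  {"x": -0.93, "y": 0.5, "z": -0.12, "rx": 0, "ry": 0, "rz": 0},
  {"x": -0.93, "y": 0.5, "z": -0.12, "rx": 0, "ry": 0, "rz": 0},
  {"x": -0.93, "y": 0.5, "z": -0.12, "rx": 0, "ry": 0, "rz": 0},
  {"x": -0.93, "y": 0.5, "z": -0.12, "rx": 0, "ry": 0, "rz": 0},
  {"x": 0, "y": 0, "z": 0, "rx": 0, "ry": 0, "rz": 1},
  {"x": 0, "y": 0, "z": 0, "rx": 0, "ry": 0, "rz": 1},
  {"x": 0, "y": 0, "z": 0, "rx": 0, "ry": 0, "rz": 1},
  {"x": 0, "y": 0, "z": 0, "rx": 0, "ry": 0, "rz": 1},
], fingers=1)

```text
clock: 2.65
tool_pos: [0.5023, -0.3338, 0.2476]
orientation: [180.0, -0.0, -177.8]
force: [0.1, -0.1, 0.5]
opening: 0.0873
gripper_force: 0.0
```

Run:
```python
from h import *
o=ctrl.get_obs(); print(o['clock'],o['tool_pos'],o['orientation'],o['joint_pos'])
snap('wrist','pics/w1.png')
```

```text
2.65 [ 0.50230107 -0.33379962  0.24764833] [ 1.79983039e+02 -2.96931157e-02 -1.77803889e+02] [-1.50674236e+01  1.23147479e+01 -4.51733576e+00 -7.71373711e-03
 -7.32013053e+01 -7.27342384e+01]
```

View pics/w1.png

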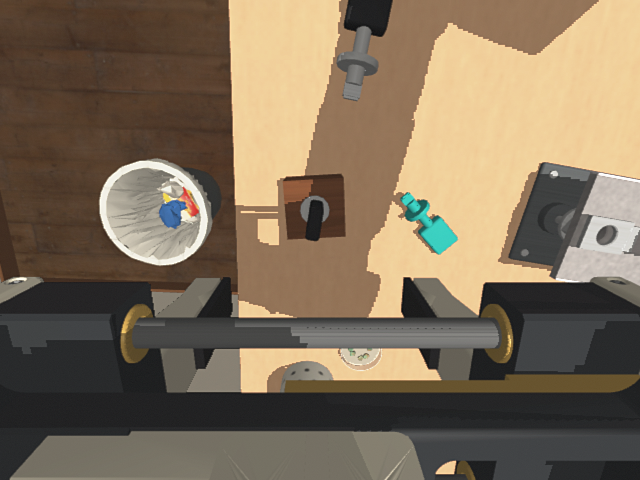

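The rest's top spans (285,176)–(346,240), with the key's collar at about (314,210) and the handle running from (318,200) to (313,240). The eyelet is at (606,235). I'll fit the handle silhouette numerically.

```bash
cat > fitkey.py <<'E'
from h import *
from scipy.optimize import minimize
c,im=load('pics/w1.png')
g=im.max(2); 
roi=(slice(185,255),slice(295,338))
m=np.zeros((480,640),np.uint8); m[roi]=(g[roi]<45)
n,l,st,_=cv2.connectedComponentsWithStats(m); k=1+np.argmax(st[1:,4]); m=(l==k).astype(np.uint8); print(st[k])
S=8
M=cv2.resize(m[180:260,290:340],None,fx=S,fy=S,interpolation=cv2.INTER_NEAREST)
def cost(p):
    a=np.radians(p[2]*100); P=[]
    for z in (.0735,.1175):
        for sx,sy in ((1,1),(1,-1),(-1,1),(-1,-1)):
            x,y=sx*.017,sy*.007
            P.append(proj(c,[p[0]+x*np.cos(a)-y*np.sin(a),p[1]+x*np.sin(a)+y*np.cos(a),z]))
    h=cv2.convexHull(((np.array(P)-[290,180]+.5)*S).astype(np.int32)); q=np.zeros_like(M); cv2.fillConvexPoly(q,h,1)
    return 1-(q&M).sum()/(q|M).sum()
best=min((minimize(cost,[x0,y0,a0],method='Nelder-Mead',options=dict(initial_simplex=[[x0,y0,a0],[x0+.005,y0,a0],[x0,y0+.005,a0],[x0,y0,a0+.06]])) for x0 in (.495,.505) for y0 in (-.335,) for a0 in (-.1,0,.1)),key=lambda r:r.fun)
print(best.x*[1,1,100],best.fun)
print('collar',ray(c,314,210,.051)); print('rest corners',[ray(c,*q,.045)[:2].round(4) for q in ((285,178),(344,175),(346,238),(288,240))])
cv2.imwrite('pics/b.png',np.hstack([cv2.resize(im[160:260,270:360],None,fx=6,fy=6,interpolation=cv2.INTER_NEAREST)]))
E
python3 fitkey.py
```

```text
[305 200  18  41 532]
[ 0.50495365 -0.33466852 -4.68830552] 0.14435410564589435
collar [ 0.50601696 -0.33478361  0.051     ]
rest corners [array([ 0.4714, -0.3691]), array([ 0.4655, -0.3022]), array([ 0.5401, -0.2952]), array([ 0.5452, -0.3647])]
```

View pics/b.png

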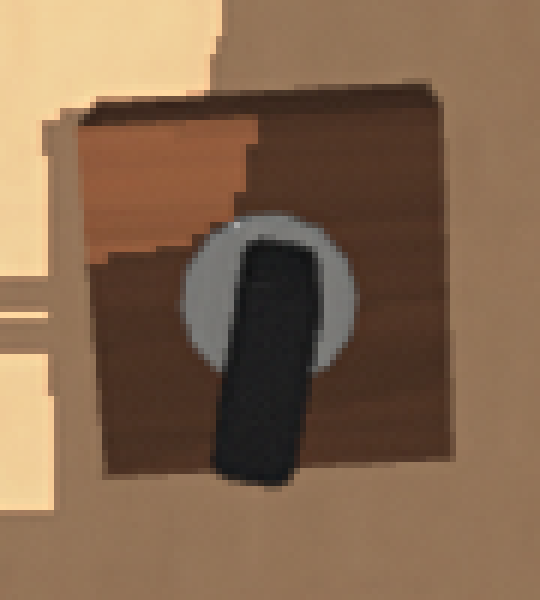

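The key axis is at about (0.5055, -0.3345) with yaw about -4.5°. The rest's corners agree with this. I descend so the grasp point is at the handle's middle.

Call:
play_rows([
  {"x": -0.13, "y": 0, "z": 0, "rx": 0, "ry": 0, "rz": 0.84},
  {"x": 0, "y": 0, "z": 0, "rx": 0, "ry": 0, "rz": 0.84},
  {"x": 0, "y": 0, "z": 0.9, "rx": 0, "ry": 0, "rz": 0},
  {"x": 0, "y": 0, "z": 0.9, "rx": 0, "ry": 0, "rz": 0},
  {"x": 0, "y": 0, "z": 0.9, "rx": 0, "ry": 0, "rz": 0},
  {"x": 0, "y": 0, "z": 0.9, "rx": 0, "ry": 0, "rz": 0},
  {"x": 0, "y": 0, "z": 0.9, "rx": 0, "ry": 0, "rz": 0},
  {"x": 0, "y": 0, "z": 0.9, "rx": 0, "ry": 0, "rz": 0},
  {"x": 0, "y": 0, "z": 0.9, "rx": 0, "ry": 0, "rz": 0},
  {"x": 0, "y": 0, "z": 0.54, "rx": 0, "ry": 0, "rz": 0},
  {"x": 0, "y": 0, "z": 0, "rx": 0, "ry": 0, "rz": 0},
  {"x": 0, "y": 0, "z": 0, "rx": 0, "ry": 0, "rz": 0},
], fingers=1)

```text
clock: 4.2
tool_pos: [0.5063, -0.3341, 0.0778]
orientation: [-180.0, 0.1, 175.6]
force: [-0.5, 0.4, 0.1]
opening: 0.0875
gripper_force: 0.0
```

Call:
play_rows([
  {"x": 0, "y": 0, "z": 0, "rx": 0, "ry": 0, "rz": 0},
  {"x": 0, "y": 0, "z": 0, "rx": 0, "ry": 0, "rz": 0},
  {"x": 0, "y": 0, "z": 0, "rx": 0, "ry": 0, "rz": 0},
  {"x": 0, "y": 0, "z": 0, "rx": 0, "ry": 0, "rz": 0},
  {"x": 0, "y": 0, "z": 0, "rx": 0, "ry": 0, "rz": 0},
  {"x": 0, "y": 0, "z": 0, "rx": 0, "ry": 0, "rz": 0},
], fingers=-1)

```text
clock: 4.95
tool_pos: [0.5057, -0.3338, 0.0769]
orientation: [180.0, -0.0, 175.6]
force: [0.1, -0.1, 0.2]
opening: 0.0335
gripper_force: 0.0
```

Call:
play_rows([
  {"x": 0, "y": 0, "z": 0, "rx": 0, "ry": 0, "rz": 0},
  {"x": 0, "y": 0, "z": 0, "rx": 0, "ry": 0, "rz": 0},
  {"x": 0, "y": 0, "z": 0, "rx": 0, "ry": 0, "rz": 0},
  {"x": 0, "y": 0, "z": 0, "rx": 0, "ry": 0, "rz": 0},
  {"x": 0, "y": 0, "z": 0, "rx": 0, "ry": 0, "rz": 0},
])

```text
clock: 5.58
tool_pos: [0.5056, -0.3338, 0.0769]
orientation: [180.0, -0.0, 175.6]
force: [0.4, -0.7, -0.6]
opening: 0.0139
gripper_force: 29.9
```

Call:
play_rows([
  {"x": 0, "y": 0, "z": -0.8, "rx": 0, "ry": 0, "rz": 0},
  {"x": 0, "y": 0, "z": -1, "rx": 0, "ry": 0, "rz": 0},
  {"x": 0, "y": 0, "z": -1, "rx": 0, "ry": 0, "rz": 0},
  {"x": 0, "y": 0, "z": -1, "rx": 0, "ry": 0, "rz": 0},
  {"x": 0, "y": 0, "z": -1, "rx": 0, "ry": 0, "rz": 0},
  {"x": 0, "y": 0, "z": -1, "rx": 0, "ry": 0, "rz": 0},
  {"x": -0.17, "y": 0.95, "z": 0, "rx": 0, "ry": 0, "rz": 0},
  {"x": -0.17, "y": 0.95, "z": 0, "rx": 0, "ry": 0, "rz": 0},
  {"x": -0.17, "y": 0.95, "z": 0, "rx": 0, "ry": 0, "rz": 0},
  {"x": -0.17, "y": 0.95, "z": 0, "rx": 0, "ry": 0, "rz": 0},
  {"x": -0.17, "y": 0.95, "z": 0, "rx": 0, "ry": 0, "rz": 0},
  {"x": -0.17, "y": 0.95, "z": 0, "rx": 0, "ry": 0, "rz": 0},
  {"x": -0.17, "y": 0.95, "z": 0, "rx": 0, "ry": 0, "rz": 0},
  {"x": -0.17, "y": 0.95, "z": 0, "rx": 0, "ry": 0, "rz": 0},
  {"x": -0.17, "y": 0.95, "z": 0, "rx": 0, "ry": 0, "rz": 0},
  {"x": -0.17, "y": 0.95, "z": 0, "rx": 0, "ry": 0, "rz": 0},
  {"x": -0.17, "y": 0.95, "z": 0, "rx": 0, "ry": 0, "rz": 0},
  {"x": -0.17, "y": 0.95, "z": 0, "rx": 0, "ry": 0, "rz": 0},
  {"x": -0.17, "y": 0.95, "z": 0, "rx": 0, "ry": 0, "rz": 0},
  {"x": 0, "y": 0, "z": 0, "rx": 0, "ry": 0, "rz": 0},
])

```text
clock: 8.07
tool_pos: [0.5844, -0.0288, 0.2215]
orientation: [180.0, -0.0, 175.7]
force: [-0.0, -0.7, -1.1]
opening: 0.0137
gripper_force: 29.8
```

Run:
```python
from h import *
o=ctrl.get_obs(); print(o['clock'],o['tool_pos'],o['orientation'],o['opening'])
c,im=snap('wrist','pics/w2.png')
cr=im[40:290,160:490]
cv2.imwrite('pics/w2c.png',cv2.resize(cr,(792,600),interpolation=cv2.INTER_CUBIC))
```

```text
8.075 [ 0.58443439 -0.028848    0.22147134] [ 1.79991556e+02 -4.78725051e-02  1.75699654e+02] 0.013738629217403474
```

View pics/w2c.png

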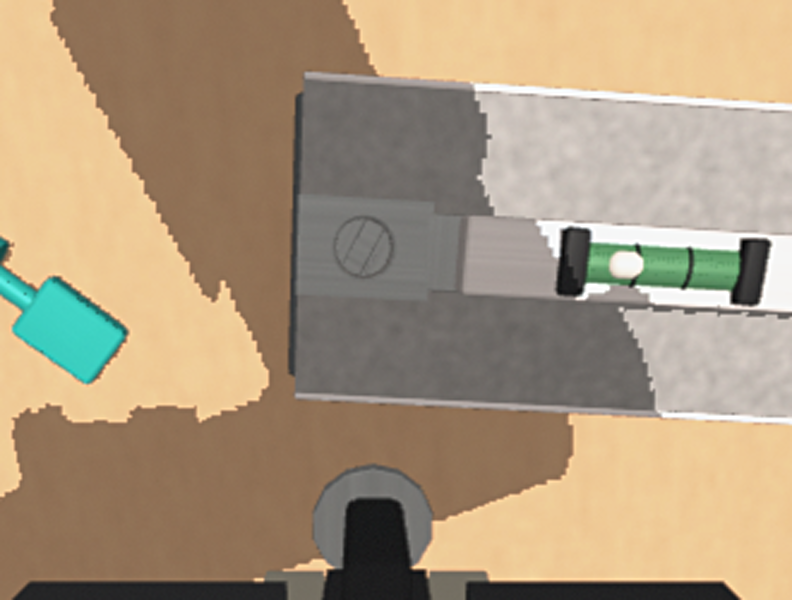

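The eyelet hole is at pixel (311,143) and the collar of the held key at (315,258). The slot leans about 21° in the picture. The bubble sits between the left ring and the line nearest the foot. I'll refine these in a metric warp.

Run:
```python
from h import *
c,im=load('pics/w2.png')
o=ctrl.get_obs()
def warp(z,cx,cy,half=.03,n=480):
    s=2*half/n  # image right=+y, down=+x
    W=np.float32([[cx-half,cy-half],[cx-half,cy+half],[cx+half,cy+half],[cx+half,cy-half]])
    P=np.float32([proj(c,[*w,z]) for w in W])
    H=cv2.getPerspectiveTransform(P,np.float32([[0,0],[n,0],[n,n],[0,n]]))
    return cv2.warpPerspective(im,H,(n,n),flags=cv2.INTER_CUBIC)
e=ray(c,311.2,142.9,.092); print('eyelet',e)
a=warp(.092,e[0],e[1]); s=ray(c,311.2,142.9,.07)
b=warp(.07,s[0],s[1]); print('foot ctr',s)
g=cv2.createCLAHE(6,(4,4)).apply(cv2.cvtColor(a,cv2.COLOR_BGR2GRAY)); 
gb=cv2.cvtColor(b,cv2.COLOR_BGR2GRAY).astype(np.float32)
gx=cv2.Sobel(cv2.GaussianBlur(gb,(0,0),4),cv2.CV_32F,1,0); gy=cv2.Sobel(cv2.GaussianBlur(gb,(0,0),4),cv2.CV_32F,0,1)
yy,xx=np.mgrid[:480,:480]; 
for r in (45,55,65):
    m=(xx-240)**2+(yy-240)**2<r*r
    J=np.array([[(gx*gx)[m].sum(),(gx*gy)[m].sum()],[0,(gy*gy)[m].sum()]]); J[1,0]=J[0,1]
    w,v=np.linalg.eigh(J); d=v[:,0]; print(r,'slot yaw',np.degrees(np.arctan2(d[0],d[1]))-90, w)  # d=(right=y,down=x)
    print('   world yaw',np.degrees(np.arctan2(d[0],d[1])))
# board yaw from edge
E1=ray(c,160+475/2.4,40+88/2.4,.082); E2=ray(c,490,40+108/2.4,.078); print('stand y yaw',np.degrees(np.arctan2(*(E2-E1)[1::-1])))
k=ray(c,315.2,258.7,o['tool_pos'][2]-.0259); print('collar',k,o['tool_pos'])
lo,hi=np.percentile(gb[160:320,160:320],[1,99])
gg=np.clip((gb-lo)/(hi-lo)*255,0,255).astype(np.uint8)
cv2.imwrite('pics/c.png',cv2.resize(np.hstack([g,gg]),(800,400)))
```

```text
eyelet [ 0.51222636 -0.02657401  0.092     ]
foot ctr [ 0.51259324 -0.0268959   0.07      ]
45 slot yaw 56.03780666811468 [ 26905.0229449 166900.3598676]
   world yaw 146.03780666811468
55 slot yaw 57.5302217310749 [ 35304.65275424 266767.99568326]
   world yaw 147.5302217310749
65 slot yaw 57.773387367790775 [ 48230.70123581 351879.53313919]
   world yaw 147.77338736779078
stand y yaw 82.71667981304277
collar [ 0.58446162 -0.02830367  0.19567332] [ 0.58419892 -0.02963867  0.22157332]
```

View pics/c.png

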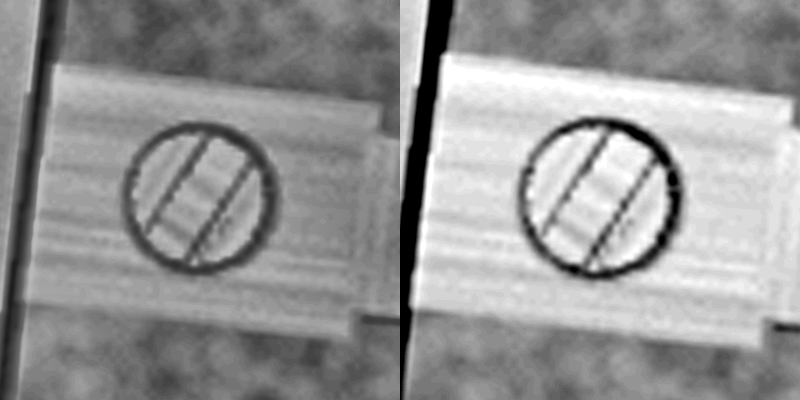

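Slot yaw is about -31.5° in the world and the stand's about -7.6°. The eyelet is at (0.5122, -0.0266), measured in the same picture as the held collar. I move 72 mm toward the robot, turn 27° and come down to just above the eyelet.

Call:
play_rows([
  {"x": 0.963, "y": -0.043, "z": 0, "rx": 0, "ry": 0, "rz": 0},
  {"x": 0.963, "y": -0.043, "z": 0, "rx": 0, "ry": 0, "rz": 0},
  {"x": 0.963, "y": -0.043, "z": 0, "rx": 0, "ry": 0, "rz": 0},
  {"x": 0, "y": 0, "z": 0.35, "rx": 0, "ry": 0, "rz": 0.97},
  {"x": 0, "y": 0, "z": 0.35, "rx": 0, "ry": 0, "rz": 0.97},
  {"x": 0, "y": 0, "z": 0.35, "rx": 0, "ry": 0, "rz": 0.97},
  {"x": 0, "y": 0, "z": 0.35, "rx": 0, "ry": 0, "rz": 0.97},
  {"x": 0, "y": 0, "z": 0.35, "rx": 0, "ry": 0, "rz": 0.97},
  {"x": 0, "y": 0, "z": 0.35, "rx": 0, "ry": 0, "rz": 0.97},
  {"x": 0, "y": 0, "z": 0.2, "rx": 0, "ry": 0, "rz": 0.97},
  {"x": 0, "y": 0, "z": 0, "rx": 0, "ry": 0, "rz": 0},
  {"x": 0, "y": 0, "z": 0, "rx": 0, "ry": 0, "rz": 0},
])

```text
clock: 9.62
tool_pos: [0.5122, -0.0282, 0.1648]
orientation: [180.0, 0.0, 148.5]
force: [-0.2, 0.3, -2.3]
opening: 0.0136
gripper_force: 29.8
```

Run:
```python
from h import *
o=ctrl.get_obs(); print(o['clock'],o['tool_pos'],o['orientation'],o['force'],o['joint_pos'])
c,im=snap('scene','pics/s1.png'); c2,im2=snap('wrist','pics/w3.png'); 
p=proj(c,[.5122,-.0266,.1]).astype(int); print(p)
a=cv2.resize(im[p[1]-60:p[1]+60,p[0]-48:p[0]+48],(400,500),interpolation=cv2.INTER_CUBIC)
b=cv2.resize(im2[120:300,240:384],(400,500),interpolation=cv2.INTER_CUBIC)
cv2.imwrite('pics/d.png',np.hstack([a,b]))
```

```text
9.625 [ 0.5122121  -0.02823967  0.1647642 ] [1.79988943e+02 1.61762098e-02 1.48505095e+02] [-0.23573266  0.32760107 -2.30849043] [ 1.88044030e+01  6.80442029e+00 -2.24810826e+01  6.17310685e-03
 -6.06956574e+01 -1.40302327e+02]
[336 241]
```

View pics/d.png

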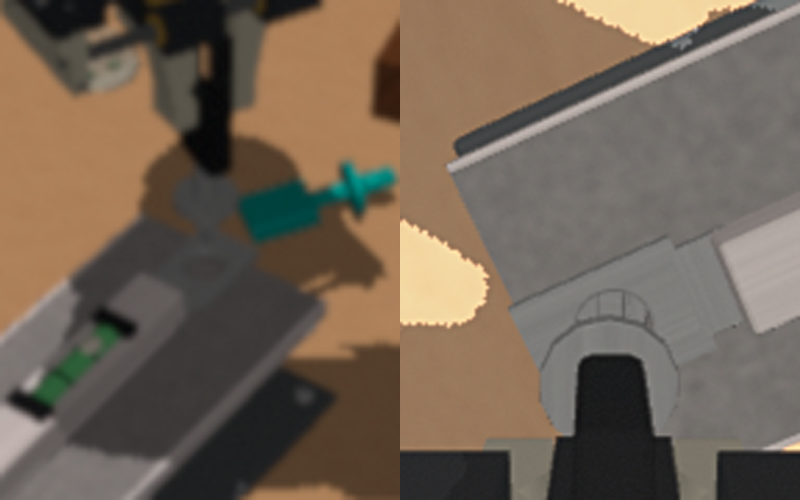

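The slot appears vertical in the wrist crop, parallel to the handle, and the hole is centred within about 1 mm of the key. I descend partway.

Call:
play_rows([
  {"x": 0, "y": 0.025, "z": 0.3, "rx": 0, "ry": 0, "rz": 0},
  {"x": 0, "y": 0, "z": 0.3, "rx": 0, "ry": 0, "rz": 0},
  {"x": 0, "y": 0, "z": 0.3, "rx": 0, "ry": 0, "rz": 0},
  {"x": 0, "y": 0, "z": 0.3, "rx": 0, "ry": 0, "rz": 0},
  {"x": 0, "y": 0, "z": 0.2, "rx": 0, "ry": 0, "rz": 0},
  {"x": 0, "y": 0, "z": 0.1, "rx": 0, "ry": 0, "rz": 0},
  {"x": 0, "y": 0, "z": 0, "rx": 0, "ry": 0, "rz": 0},
])

```text
clock: 10.6
tool_pos: [0.5125, -0.0274, 0.1269]
orientation: [-180.0, -0.0, 148.4]
force: [-0.5, -0.4, -0.9]
opening: 0.0136
gripper_force: 29.8
```

Call:
play_rows([
  {"x": 0, "y": 0, "z": 0.04, "rx": 0, "ry": 0, "rz": 0},
  {"x": 0, "y": 0, "z": 0.04, "rx": 0, "ry": 0, "rz": 0},
  {"x": 0, "y": 0, "z": 0.04, "rx": 0, "ry": 0, "rz": 0},
  {"x": 0, "y": 0, "z": 0.04, "rx": 0, "ry": 0, "rz": 0},
  {"x": 0, "y": 0, "z": 0, "rx": 0, "ry": 0, "rz": 0},
])

```text
clock: 11.22
tool_pos: [0.5127, -0.0274, 0.1232]
orientation: [180.0, 0.0, 148.4]
force: [0.9, 0.0, 1.2]
opening: 0.0136
gripper_force: 29.9
```

Call:
play_rows([
  {"x": 0, "y": 0, "z": 0.04, "rx": 0, "ry": 0, "rz": 0},
  {"x": 0, "y": 0, "z": 0.04, "rx": 0, "ry": 0, "rz": 0},
  {"x": 0, "y": 0, "z": 0.04, "rx": 0, "ry": 0, "rz": 0},
  {"x": 0, "y": 0, "z": 0, "rx": 0, "ry": 0, "rz": 0},
])

```text
clock: 11.72
tool_pos: [0.5126, -0.0274, 0.12]
orientation: [-180.0, 0.0, 148.4]
force: [0.0, -1.0, 2.5]
opening: 0.0138
gripper_force: 29.9
```

Call:
play_rows([
  {"x": 0, "y": 0, "z": 0.04, "rx": 0, "ry": 0, "rz": 0},
  {"x": 0, "y": 0, "z": 0.04, "rx": 0, "ry": 0, "rz": 0},
  {"x": 0, "y": 0, "z": 0.04, "rx": 0, "ry": 0, "rz": 0},
  {"x": 0, "y": 0, "z": 0, "rx": 0, "ry": 0, "rz": 0},
])

```text
clock: 12.22
tool_pos: [0.5125, -0.0274, 0.117]
orientation: [-180.0, 0.0, 148.4]
force: [-0.9, -0.8, 2.9]
opening: 0.0138
gripper_force: 29.9
```

Call:
play_rows([
  {"x": 0, "y": 0, "z": 0.03, "rx": 0, "ry": 0, "rz": 0},
  {"x": 0, "y": 0, "z": 0.03, "rx": 0, "ry": 0, "rz": 0},
  {"x": 0, "y": 0, "z": 0, "rx": 0, "ry": 0, "rz": 0},
])

```text
clock: 12.6
tool_pos: [0.5126, -0.0275, 0.1158]
orientation: [-180.0, 0.0, 148.5]
force: [-2.1, -2.3, 6.7]
opening: 0.014
gripper_force: 29.9
```

Call:
play_rows([
  {"x": 0, "y": 0, "z": 0.03, "rx": 0, "ry": 0, "rz": 0},
  {"x": 0, "y": 0, "z": 0, "rx": 0, "ry": 0, "rz": 0},
  {"x": 0, "y": 0, "z": 0, "rx": 0, "ry": 0, "rz": 0},
])

```text
clock: 12.98
tool_pos: [0.5128, -0.0276, 0.1155]
orientation: [180.0, 0.1, 148.5]
force: [-2.3, -1.8, 9.8]
opening: 0.0135
gripper_force: 29.9
```

```bash
cat > bub.py <<'E'
from h import *
import sys
o=ctrl.get_obs(); print(o['clock'],o['tool_pos'],o['orientation'],o['force'],o['moment'])
c,im=snap('wrist',f'pics/{sys.argv[1]}.png')
cv2.imwrite(f'pics/{sys.argv[1]}.png',im)
hsv=cv2.cvtColor(im,cv2.COLOR_BGR2HSV)
gr=cv2.inRange(hsv,(40,70,30),(90,255,255)); ys,xs=np.nonzero(gr)
print('green',len(xs),xs.min() if len(xs) else 0,xs.max() if len(xs) else 0,ys.min() if len(ys) else 0,ys.max() if len(ys) else 0)
for p in ([.5122,-.0266,.085],[.5265,.080,.112]): print(proj(c,p))
E
python3 bub.py w4
```

```text
12.975 [ 0.51283075 -0.02760877  0.11548756] [1.79997304e+02 5.15371812e-02 1.48463312e+02] [-2.34105518 -1.83956027  9.8281407 ] [-0.96884223  0.82994078 -0.047788  ]
green 1959 121 528 166 317
[315.34809435 255.67221341]
[489.92490466 198.91041522]
```

Force is 9.8 N and z is 0.1155, which means the blade dropped in (without it the key would have stopped near 0.125). Now I turn counter-clockwise, following the board down.

Call:
play_rows([
  {"x": 0, "y": 0, "z": 0, "rx": 0, "ry": 0, "rz": -0.8},
  {"x": 0, "y": 0, "z": 0, "rx": 0, "ry": 0, "rz": -0.8},
  {"x": 0, "y": 0, "z": 0.01, "rx": 0, "ry": 0, "rz": -0.8},
  {"x": 0, "y": 0, "z": 0.01, "rx": 0, "ry": 0, "rz": -0.8},
  {"x": 0, "y": 0, "z": 0.015, "rx": 0, "ry": 0, "rz": -0.8},
  {"x": 0, "y": 0, "z": 0.015, "rx": 0, "ry": 0, "rz": -0.8},
])

```text
clock: 13.78
tool_pos: [0.5137, -0.0275, 0.1147]
orientation: [180.0, 0.1, 167.8]
force: [-1.6, -1.8, 10.7]
opening: 0.0139
gripper_force: 29.9
```

```bash
cat > bub.py <<'E'
from h import *
import sys
n=sys.argv[1]; t=len(sys.argv)>2
o=ctrl.get_obs(); print(o['clock'],o['tool_pos'],o['orientation'],o['force'],o['moment'][2])
ims=[snap(k,f'pics/{n}{k}.png') for k in ('wrist','top','scene')]
out=[]
for (c,im),z in zip(ims,(6,8,8)):
    p=proj(c,[.526,.079,.108]).astype(int); print(p)
    w=(66,50) if z==6 else (33,25)
    p=np.clip(p,[w[0],w[1]],[640-w[0],480-w[1]])
    out.append(cv2.resize(im[p[1]-w[1]:p[1]+w[1],p[0]-w[0]:p[0]+w[0]],(396,300),interpolation=cv2.INTER_CUBIC))
out.append(np.zeros_like(out[0]))
cv2.imwrite(f'pics/{n}.png',np.vstack([np.hstack(out[:2]),np.hstack(out[2:])]))
E
python3 bub.py e1
```

```text
13.775 [ 0.51367167 -0.02746188  0.11466861] [1.79979968e+02 1.37768486e-01 1.67772093e+02] [-1.60476207 -1.77387604 10.66910252] -0.06339795116390351
[491 253]
[278 243]
[305 266]
```

```bash
cat > prof.py <<'E'
from h import *
import sys
def strip(c,im,z=.105,yaw=82.3,eye=(.5125,-.0268)):
    u=np.array([np.cos(np.radians(yaw)),np.sin(np.radians(yaw))]); v=np.array([-u[1],u[0]])
    m=np.array(eye)+.107*u; W=[m+a*u*.035+b*v*.012 for a,b in ((-1,-1),(1,-1),(1,1),(-1,1))]
    P=np.float32([proj(c,[*w,z]) for w in W])
    H=cv2.getPerspectiveTransform(P,np.float32([[0,0],[140,0],[140,48],[0,48]]))  # 0.5mm/px, x=0 foot side
    return cv2.warpPerspective(im,H,(140,48),flags=cv2.INTER_LINEAR)
def show(s):
    h=cv2.cvtColor(s,cv2.COLOR_BGR2HSV)
    for y in range(2,48,4):
        r=''
        for x in range(1,140,2):
            H,S,V=h[y,x]; r+= 'g' if 40<H<90 and S>70 and V>40 else '#' if V<60 else 'O' if V>190 and S<60 else '.' 
        print(f'{y:2d} {r}')
if __name__=='__main__':
    for f in sys.argv[1:]:
        print(f); show(strip(*load(f'pics/{f}.png')))
E
python3 prof.py w2 e1wrist e1top e1scene
```

```text
w2
 2 #######..OO......................OOOOOOOOOOOOOOOOOOOOOOOOOOOOOO.......
 6 ########.OOOOOOOOO...........OOOOOOOOOOOOOOOOOOOOOOOOOOOOOOOOO.#######
10 ########..OOOOOOOO..........OOOOOOOOOOOOOOOO..OOOOOOOOOOOOOOOO.####.##
14 #####.###gggggggggggggg.g.#gggggggggggggggggg#gggggggggggggggggg###..#
18 #####..#.gggggggg..OOOOOOOO..ggggggggggggggggg.ggggggggggggggggg###..#
22 ##.....#.ggggggg.OOOOOOOOOOOO.gggggggggggggggg#gggggggggggggggggg##...
26 ##.....#.ggggggg.OOOOOOOOOOOO.gggggggggggggggg.gggggggggggggggggg##...
30 #......#.ggggggggOOOOOOOOOOOOggggggggggggggggg.ggggggggggggggggg###...
34 #......#.gggggggggg........gggggggggggggggggg.gggggggggggggggggg###...
38 #......#..............................................g........###....
42 #......#.OOOOOOOOOOOOOOOOOOOOOOOOOOOOOOOOOOOOOOOOOOOOOOOOOOOOO.###....
46 ##..#.##.OOOOOOOOOOOOOOOOOOOOOOOOOOOOOOOOOOOOOOOOOOOOOOOOOOOOO.#######
e1wrist
 2 ............OOOOOOOOOOOOOOOOOOOOOOOOOOOOOOOOOOOOOOOOOOOOOOOOOOOOOOOOOO
 6 #####...............................OOOOOOOOOOOOOOOOOOOOOOOO.#########
10 #####....................................OOOOOOOOO
[... 1776 characters left out ...]
...............................###
14 ##########........................................................####
18 ########g#........................................................####
22 #######ggggggggggg...................gggg.........................####
26 ######ggggggggggggggg..............ggggggggggggggggggggggggggg...#####
30 ######gggggggggggggggg..............gggggggggggggggggggggggggggggg####
34 #######gggggggggggggggg............ggggggggggggggggggggggggggggggg####
38 #######ggggggggggggggggg...........ggggggggggggggggggggggggggggggg####
42 ########ggggggggggggggggggg......gggggggggggggggggggggggggggggggg#####
46 ##########............g.........ggggggggggggg....ggggggggggggggggg####
```

The strip gives 1 mm per character. The rings are at 22 and 41.5, so the middle is 31.8. The bubble is at about 25, which is 6.7 mm toward the foot. I turn further.

Call:
play_rows([
  {"x": 0, "y": 0, "z": 0.012, "rx": 0, "ry": 0, "rz": -0.8},
  {"x": 0, "y": 0, "z": 0.013, "rx": 0, "ry": 0, "rz": -0.8},
  {"x": 0, "y": 0, "z": 0.013, "rx": 0, "ry": 0, "rz": -0.8},
  {"x": 0, "y": 0, "z": 0.013, "rx": 0, "ry": 0, "rz": -0.8},
  {"x": 0, "y": 0, "z": 0.013, "rx": 0, "ry": 0, "rz": -0.8},
  {"x": 0, "y": 0, "z": 0.013, "rx": 0, "ry": 0, "rz": -0.8},
  {"x": 0, "y": 0, "z": 0, "rx": 0, "ry": 0, "rz": 0},
  {"x": 0, "y": 0, "z": 0, "rx": 0, "ry": 0, "rz": 0},
  {"x": 0, "y": 0, "z": 0, "rx": 0, "ry": 0, "rz": 0},
  {"x": 0, "y": 0, "z": 0, "rx": 0, "ry": 0, "rz": 0},
  {"x": 0, "y": 0, "z": 0, "rx": 0, "ry": 0, "rz": 0},
  {"x": 0, "y": 0, "z": 0, "rx": 0, "ry": 0, "rz": 0},
  {"x": 0, "y": 0, "z": 0, "rx": 0, "ry": 0, "rz": 0},
  {"x": 0, "y": 0, "z": 0, "rx": 0, "ry": 0, "rz": 0},
])

```text
clock: 15.68
tool_pos: [0.5138, -0.0275, 0.1128]
orientation: [-180.0, 0.1, -173.1]
force: [-0.4, -2.4, 10.6]
opening: 0.0135
gripper_force: 29.9
```

```bash
python3 bub.py e2 && python3 prof.py e2wrist
```

```text
15.675 [ 0.5137996  -0.02745814  0.11282614] [-1.79969627e+02  1.49587397e-01 -1.73122034e+02] [-0.42282016 -2.44455454 10.60528851] -0.07348946396233952
[481 307]
[278 243]
[305 266]
e2wrist
 2 ##################################################....................
 6 #################################################.....................
10 #################################################.....................
14 ##############################################......##................
18 #############################################gggggggggg..###..........
22 ##########################################ggggggggggggggggg######.#...
26 ######################################ggg#gggggggggggggggggg#########.
30 ##################################.gggggg#gggggggggggggggggg#########.
34 ###############################....gggggg#ggggggggggggggggg##########.
38 ###########################.g..ggggggggg#gggggggggggggggggg##########.
42 ########################ggggggggggggggg#gggggggggggggggggg###########.
46 ####.........#######.....................................############.
```

The wrist view is now partly covered. The gap from bubble to ring suggests about 2.3 mm still to go, so I turn about 11° more and check with the scene camera too.

Call:
play_rows([
  {"x": 0, "y": 0, "z": 0.014, "rx": 0, "ry": 0, "rz": -0.9},
  {"x": 0, "y": 0, "z": 0.014, "rx": 0, "ry": 0, "rz": -0.9},
  {"x": 0, "y": 0, "z": 0.014, "rx": 0, "ry": 0, "rz": -0.9},
  {"x": 0, "y": 0, "z": 0, "rx": 0, "ry": 0, "rz": 0},
  {"x": 0, "y": 0, "z": 0, "rx": 0, "ry": 0, "rz": 0},
  {"x": 0, "y": 0, "z": 0, "rx": 0, "ry": 0, "rz": 0},
  {"x": 0, "y": 0, "z": 0, "rx": 0, "ry": 0, "rz": 0},
  {"x": 0, "y": 0, "z": 0, "rx": 0, "ry": 0, "rz": 0},
  {"x": 0, "y": 0, "z": 0, "rx": 0, "ry": 0, "rz": 0},
  {"x": 0, "y": 0, "z": 0, "rx": 0, "ry": 0, "rz": 0},
  {"x": 0, "y": 0, "z": 0, "rx": 0, "ry": 0, "rz": 0},
  {"x": 0, "y": 0, "z": 0, "rx": 0, "ry": 0, "rz": 0},
])

```text
clock: 17.32
tool_pos: [0.5141, -0.0274, 0.1118]
orientation: [-179.9, 0.2, -162.3]
force: [0.7, -2.3, 11.0]
opening: 0.0137
gripper_force: 29.9
```

```bash
python3 bub.py e3 && python3 prof.py e3wrist e2scene e3scene
```

```text
17.325 [ 0.51407977 -0.02735428  0.11183772] [-1.79942091e+02  1.72178532e-01 -1.62319436e+02] [ 0.73569439 -2.2540803  11.02851673] 0.003313141104083147
[467 334]
[278 243]
[305 266]
e3wrist
 2 ###########################################################.OOOOOOOOOO
 6 ##########################################################..########.O
10 ####################################################################.O
14 ####################################################################.O
18 ......#.#.#############################################.g###########.O
22 #.......###############################################....#########.O
26 #####..###############################################.........#####.O
30 #####################################################..............#.O
34 #############.......################################..................
38 ##################......###########################...................
42 ##################################################....................
46 #################################################.....................
e2scene
 2 #########
[... 1071 characters left out ...]
...............................###
14 ###########.......................................................####
18 ###########.......................................................####
22 ########gggg......................................................####
26 #######gggggggggggggggggggg..................gggggggggggg.........####
30 #######ggggggggggggggggggggg................gggggggggggggggggggggg####
34 #######gggggggggggggggggggggg...............gggggggggggggggggggggg####
38 ########ggggggggggggggggggggggg............ggggggggggggggggggggggg####
42 ########ggggggggggggggggggggggggg.........ggggggggggggggggggggggg#####
46 #########ggggggggggggggggggggggggg........ggggggggggggggggggggggg#####
```

View pics/e3.png

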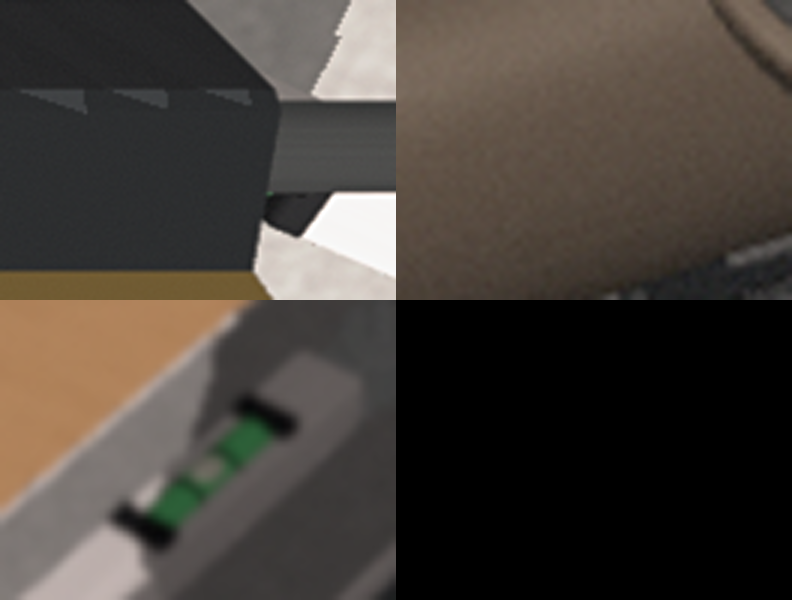

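The scene crop shows the bubble at (208,470), midway between the end blocks at (268,413) and (147,525). That puts it within about 0.3 mm of centre, with a steady 11 N push and the grip holding. I'm handing in.

```bash
python3 -c "
from plant import workorder; print(workorder.close_job())"
```

```text
the job is handed in; nothing more can be done
None
```

I handed the job in at about 17 s with the key gripped, its collar pressing the level flat at about 11 N and the bubble within about 0.3 mm of the middle; the hand-in gave no verdict.

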